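Hold the tote gate open for the smith

TASK

The smith wants to slide the steel block out of the wire-mesh tote with both hands, and the tote's gate swings shut by itself, so open the gate and hold it for them. With the gate still shut squeeze the red catch first, which stays squeezed; then squeeze the yellow catch, which springs back when let go, and swing the gate out past its half-open check until it stands about square to the tote's front. Finish with the gripper still holding the gate wide there, and leave the block, the hammer, the copper bowl and the box of punches where they are.

Things in the scene. Friction and masses are not known exactly. Their poses are not given: they have to be found in the camera images.
- tote: open-topped grey wire-mesh stock tote, fixed to the bench, 286 wide (y), 250 deep (x), 182 high. Origin under the middle of its front, on the bench: x points from the front into the tote, y to the left post with the gate hinge, z up. The gate fills the front; the keeper of both bolts is on the right post. Nothing of tote or gate but the catch tabs stands above 182.
- gate: swing gate in the tote's front, a grey tube frame with wires, 262 long from the hinge axis, 24 thick, upper face of its top rail 180 above the bench. Origin on the hinge axis at bench level; it reaches along its own -y, its faces look along its own x; shut, its axes match the tote's. It carries the two catches.
- gate_axis (a point): point on the gate's upright hinge axis, 180 above the bench (tote frame: x 0, y +140)
- gate_hinge (a joint): gate angle, rad: 0 shut, grows as the free end swings out towards the tote's -x (clockwise from above), stop at 1.75. A spring pulls it shut (0.4 N at the yellow catch when shut, 1.4 N when wide). A roller check resists from 0.4 to 0.8 (up to 5 N at the yellow catch, most at 0.45); let go beyond it, the gate falls back and rests at about 1.05. Wide: about 1.57, at least 1.4.
- red_catch_pinch (a point): midway between the two red tabs on the gate's top rail, 85 from the hinge axis, 204 above the bench; axes as the gate's. The upright tabs, each 26 wide (gate x), 5 thick (gate y), tops 221 above the bench, stand one behind the other along the gate, 50 over their outer faces. Pinch from above, closing along the gate: geared, both slide to the midpoint, 12 each, to 26 over all.
- red_catch (a joint): travel of each red tab, m: 0 bolt shot, 0.012 fully squeezed; the bolt clears the keeper at 0.007. Stiff slide (about 3 N a finger), stays where it is left.
- yellow_catch_pinch (a point): the same point of the yellow catch, 195 from the hinge axis (110 beyond the red one), 204 above the bench; axes as the gate's. Tabs and action as on the red catch.
- yellow_catch (a joint): travel of each yellow tab, m: 0 bolt shot, 0.012 fully squeezed; the bolt clears the keeper at 0.007. A spring (4 to 7 N a finger) shoots it out when let go; once the gate is ajar (0.1) it may be let go.
- steel_block: steel doming block, 70 cube, 2.6 kg, standing in the tote; origin under its centre. Leave it.
- hammer: hammer, 260 long, dark steel head, wooden handle, lying on the bench left of the tote; origin under its middle, handle along its -x. Leave it.
- bowl: copper bowl, 110 across, 50 high, on the bench; origin under its centre. Leave it.
- punch_box: open wooden box of steel punches, 100 by 150, 45 high, 1.1 kg, on the bench; origin under its centre. Leave it.
Mind the look-alikes: they are no part of the job. There is more than one size of the steel_block; the one meant has the size given above. Leave any blue look-alike of the bowl alone.

How it is judged:
On the way, in this order (a step that is already met when the one before it is completed fails the run):
1. the red catch is squeezed back while the gate is shut and the yellow bolt is shot (value of joint red_catch above 0.008 m and value of joint yellow_catch below 0.003 m and value of joint gate_hinge below 0.04 rad), for 0.1 s.
2. the yellow catch is squeezed while the gate is still shut and the red bolt is back (value of joint yellow_catch above 0.006 m and value of joint red_catch above 0.007 m and value of joint gate_hinge below 0.06 rad), for 0.05 s.
3. the gate is swung past its half-open check (value of joint gate_hinge above 1.2 rad), for 0.1 s.
At the end, for the whole second after the job is handed in: the gate stands still at 1.35 rad or more, held there by the gripper's fingers (0.4 N or more on the gate or its tabs) and propped by nothing else; the red bolt is still back; block, hammer, bowl and punch box lie within 20 mm of where they were (value of joint gate_hinge above 1.35 rad and velocity of joint gate_hinge between -0.1 and 0.1 rad/s and contact force between the fingers and gate above 0.4 N and value of joint red_catch above 0.007 m and contact force between gate and hammer below 0.2 N and contact force between gate and bowl below 0.2 N and contact force between gate and punch_box below 0.2 N and contact force between gate and steel_block below 0.2 N and distance of each of steel_block, hammer, bowl, punch_box from where it was at the start of the episode below 0.02 m); the arm keeps its last pose, push and grip.
It fails at once if the yellow catch is squeezed before the red one (value of joint yellow_catch above 0.007 m and value of joint red_catch below 0.006 m).
It fails at once if the gate is forced open against a shot red bolt (value of joint gate_hinge above 0.06 rad and value of joint red_catch below 0.006 m).
It fails at once if the steel block, hammer, bowl or punch box is shoved more than 20 mm (distance of any of steel_block, hammer, bowl, punch_box from where it was at the start of the episode above 0.02 m).
It also fails if it takes over 51 s, if anything falls off the work surface, if the arm or the gripper's body presses on something with over 40 N, if the wrist force passes 120 N, or if a joint passes its speed limit or range.

ROBOT

A 6-joint arm with a two-finger parallel gripper is mounted at the origin on the work surface. World frame = base frame: x ahead of the robot, y to its left, z up, the work surface at z = 0. Lengths are in m, angles in rad, forces in N, time in s.
With the tool pointing down it reaches from about 0.25 to 0.725 m from the base axis. Payload 4 kg.
Tool frame: the origin (TCP) lies midway between the tips of the shut fingers; the grasp point (between the pads) lies 19 mm behind it; z points along the fingers, y is the line along which they close (so a half turn about z gives the same grasp; the last joint's range is limited). The gripper opens to 85 mm and grips with 20 to 120 N. Pads are 22 mm wide; open, the fingers measure 114 mm over their backs; the gripper's body (76 mm by 85 mm) begins 54 mm behind the grasp point. The pads swing forward as they close: fully open they stand 13 mm farther back than shut.
Start: joints at [-1.248, 0.241, 0.005, 1.335, 0, 1.571], TCP at [0.159, -0.474, 0.231] pointing down, gripper open.
Joint ranges: [-2.72, 2.72], [-1.05, 1.87], [-1.09, 1.28], [-1.99, 2.15], [-1.42, 1.44], [-3.14, 3.14]. Speed limits (rad/s): [2.79, 2.79, 3.14, 3.14, 3.14, 3.14].

INTERFACE

Orientations are given as a unit quaternion [x, y, z, w].
In Python, from workcell import bot gives the robot as it stands. The module is installed in compiled form; this text tells all that it offers.
- The arm moves only by the tool drive_tool, never from a script. Its arguments are lists of equal length, an entry for each row: "slide": the shift along the tool's x, y, z scaled (see below), a list of three; "rotation": the turn, a rotation vector about the tool's x, y, z scaled (see below), a list of three. A call has exactly 8 rows; each row is the pose to reach, as a shift and turn from the pose commanded when the call began, along the tool's axes at that moment; what a row does not reach only later rows make up. The controller multiplies each number of a shift by 250 mm and each number of a turn by 0.5 rad. A row lasts 1/8 s, in which the tool goes at most 62.5 mm and 10.7 degrees, less where a joint would pass 70% of its speed; a pose out of reach is approached as far as the arm can. A call with a number of a shift or a turn outside -1 to 1 is refused whole. A call with a gripper value outside its range is refused whole. "gripper" is the opening, from 0 (shut) to 1 (fully open), set as the call begins (left out, the last holds). The fingers move at their own pace and stop on an object; the grip force is fixed at half the most. Time passes only in rows, so rows that repeat a pose let the fingers close, or fill a call up. It gives the time, the measured TCP pose, the force, the opening and the grip force at its end, in the units of the state.
- bot.get_obs(): the state, without advancing time (a new reading comes with each control period).
- bot.camera(name): name is "side" or "top" or "wrist"; returns a dict with "image" (420x560x3 uint8, red, green, blue), "z_map" (420x560 float32, m along the optical axis (not along the pixel's ray), 0 where there is no reading), "camera_matrix" (3x3 intrinsics, pixels), "xyz" and "orientation" of the camera in the world. Camera axes: x right, y up, looking along -z (the intrinsics and any distortion apply to the point x, -y, -z); pixel columns grow to the right and rows downward; lengths in m; the calibration is good to about 2 mm. The wrist camera is an equidistant fisheye: a pixel r from the principal point sees the ray r / f radians off the axis. A picture is of the moment at which its call begins.
- bot.job_done(): hands the job in; it is judged then, once.
The state is a dict: "clock": time; "joint_pos": joint angles; "joint_vel": joint speeds; "tau": joint torques, N m; "eef_pos": TCP position; "tool_rot": TCP orientation; "ft_force": force on the tool from outside, world axes, zero at the start; "ft_torque": the same for the moment, N m; "grip_width": finger opening in m; "grasp_force": force on a finger pad.
Only numpy, scipy, OpenCV 4.12 (cv2) and the standard library are available. Lean on these libraries where they do the work, as an engineer would, in place of code of your own. Each camera call takes 0.05 s, during which the arm holds its last target. There are 200 camera calls.

## Working session

There is one attempt and no reset: what is moved stays moved. The work goes in short steps, Python scripts to look and compute and a tool call to move; the robot and the scene stay as the last step left them, time stands still between calls to the robot, and variables do not carry over. Pictures are saved under pics/ and viewed, at most 10 in all, crops included, and the job is handed in when it is done.

Besides the shell and the picture viewer there is one more tool, called after ">>>" in YAML: its name, and indented under it one key for each argument. drive_tool: Moves the arm, as the interface text tells. Shifts and turns lie within -1 to 1; 1 stands for 250 mm of shift or 0.5 rad of turn. Its arguments: {"type":"object","properties":{"slide":{"type":"array","items":{"type":"array","items":{"type":"number"}}},"rotation":{"type":"array","items":{"type":"array","items":{"type":"number"}}},"gripper":{"type":"number"}},"required":["slide","rotation"]}

```bash
mkdir -p pics; cat > h.py <<'E'
import numpy as np,cv2
from scipy.spatial.transform import Rotation as R
from workcell import bot
def cloud(c):
    K=c["camera_matrix"];z=c["z_map"];v,u=np.mgrid[:z.shape[0],:z.shape[1]]
    p=np.stack([(u-K[0,2])/K[0,0]*z,-(v-K[1,2])/K[1,1]*z,-z],-1)
    return p@R.from_quat(c["orientation"]).as_matrix().T+c["xyz"]
E
python3 - <<'E'
from h import *
ims=[]
for n in("top","side"):
    c=bot.camera(n);cv2.imwrite(f"pics/{n}0.png",c["image"][...,::-1]);np.savez(f"{n}0.npz",**c)
    P=cloud(c);h=cv2.cvtColor(c["image"],cv2.COLOR_RGB2HSV)
    print(n,c["xyz"],c["orientation"],c["camera_matrix"].tolist())
    for nm,m in(("red",((h[...,0]<6)|(h[...,0]>174))&(h[...,1]>150)&(h[...,2]>80)),("yel",(abs(h[...,0].astype(int)-27)<6)&(h[...,1]>140)&(h[...,2]>100))):
        k,l,s,ce=cv2.connectedComponentsWithStats(m.astype(np.uint8))
        for i in range(1,k):
            if s[i,4]>8: print(nm,s[i],ce[i].round(1),np.median(P[l==i],0).round(4))
print(bot.get_obs())
E
```

```text
top [0.37445878 0.01309649 1.19903104] [-0.06504963  0.06173608  0.71060107 -0.69785623] [[379.5115991768021, 0.0, 277.4912087564271], [0.0, 379.5115991768021, 203.75710685079318], [0.0, 0.0, 1.0]]
red [218 161   4  13  36] [219.3 167.4] [0.655  0.1705 0.2178]
red [234 160   5  19  42] [235.8 167.7] [0.6549 0.1267 0.2141]
yel [258 157   3  13  24] [259.2 162.7] [0.6644 0.0635 0.2207]
yel [275 156   3  12  28] [275.9 161.8] [0.6688 0.0182 0.2194]
side [0.38331127 0.79108742 1.06130501] [-0.04122636  0.34449472  0.93204552 -0.10447449] [[481.4742033527525, 0.0, 278.18566984444675], [0.0, 481.4742033527525, 221.3516849999859], [0.0, 0.0, 1.0]]
red [221 225  18  17 165] [228.6 232.5] [0.6563 0.1309 0.1994]
red [217 240  12  13 131] [222.7 246.1] [0.6561 0.1757 0.2065]
yel [231 191  11  13 120] [236.2 196.7] [0.6692 0.0214 0.2047]
yel [226 204  13  13 128] [232.4 210.1] [0.6656 0.0664 0.2055]
{'clock': 0.1, 'joint_pos': array([-1.24796602e+00,  2.41359621e-01,  3.84788830e-03,  1.33521362e+00,
       -1.27430883e-05,  1.57078062e+00]), 'joint_vel': array([-0.00013291, -0.00167849,  0.00273446, -0.00010418, -0.0014306 ,
        0.00040739]), 'tau': array([ 4.31468343e-04, -3.73138332e+01,  2.53010398e+01,  1.08469336e-02,
        5.44821694e-05, -3.87785590e-06]), 'eef_pos': array([ 0.15843927, -0.47362478,  0.23048679]), 'tool_rot': array([ 9.86999114e-01,  1.60722804e-01, -1.61292922e-04, -9.50951465e-04]), 'ft_force': array([ 0.19684905, -0.29614012, -0.78463895]), 'ft_torque': array([-0.06434495,  0.00575626,  0.03134858]), 'grasp_force': 0.0, 'grip_width': 0.08531758903420557}
```

View pics/top0.png

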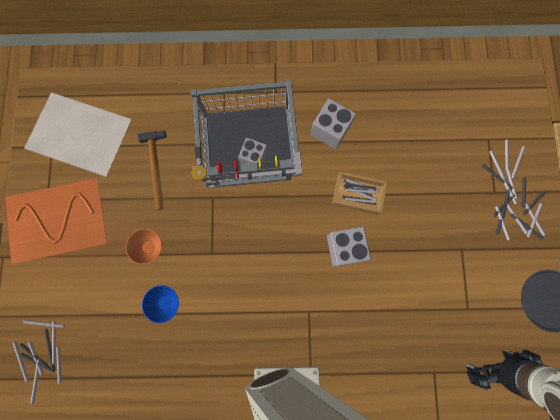

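View pics/side0.png

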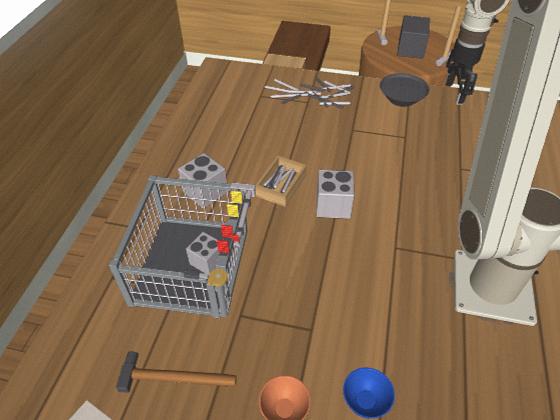

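The top view shows the tote with its front towards the robot. The red tabs are at px (219,167) and (236,168), the yellow tabs at (259,163) and (276,162), and the hinge is near (205,180). The side view shows the same tabs at (225,240) and (234,203). The red-to-yellow distance comes out at 109 mm and the tab spacing at 45 mm, both as given. The bowl, the punch box and the loose blocks lie off the gate's sweep. I'll lift and start turning first, to check the joint 6 direction.

>>> drive_tool:
  slide:
    - [0,0,-0.04]
    - [0,0,-0.08]
    - [0,0,-0.12]
    - [0,0,-0.16]
    - [0,0,-0.2]
    - [0,0,-0.24]
    - [0,0,-0.28]
    - [0,0,-0.28]
  rotation:
    - [0,0,-0.14]
    - [0,0,-0.28]
    - [0,0,-0.42]
    - [0,0,-0.56]
    - [0,0,-0.7]
    - [0,0,-0.85]
    - [0,0,-1]
    - [0,0,-1]

```text
clock: 1.1
eef_pos: [0.1587, -0.4744, 0.3016]
tool_rot: [0.917, 0.4, -0.0, 0.0]
ft_force: [-0.2, 1.0, -0.6]
grip_width: 0.0855
grasp_force: 0.0
```

```bash
cat >> h.py <<'E'
def plan(target,yaw,n=1):
    """total slide/rotation numbers per call to reach target with tool-y at world angle yaw (rad)"""
    o=bot.get_obs();M=R.from_quat(o["tool_rot"]).as_matrix();p=o["eef_pos"];y0=np.arctan2(M[1,1],M[0,1])
    dy=yaw-y0
    print("now",p.round(4),"yaw",round(y0,4),"tilt",M[:,2].round(4),"j",o["joint_pos"].round(3),"w",round(o["grip_width"],4),"F",o["ft_force"].round(1),"t",round(o["clock"],2))
    d=(np.array(target)-p)/n
    for k in range(n):
        a=y0+dy*k/n; T=np.array([[-np.sin(a),np.cos(a),0],[np.cos(a),np.sin(a),0],[0,0,-1]]).T
        print(k,"slide",(T.T@d/.25).round(3),"rot z",round(-dy/n/.5,3))
E
python3 -c "
from h import *
plan([.656,.1505,.3],np.radians(96),5)
for n in('top0','side0'):
    c=np.load(n+'.npz');P=cloud(c);h=cv2.cvtColor(c['image'],cv2.COLOR_RGB2HSV)
    # bowl & hammer extents
    m=(h[...,0]<12)&(h[...,1]>120)&(P[...,2]>.02)&(P[...,2]<.06)
    k,l,s,ce=cv2.connectedComponentsWithStats(m.astype(np.uint8))
    for i in range(1,k):
        if s[i,4]>60: print(n,s[i],P[l==i].min(0).round(3),P[l==i].max(0).round(3))
"
```

```text
now [ 0.1587 -0.4744  0.3016] yaw -0.7489 tilt [ 2.e-04 -7.e-04 -1.e+00] j [-1.248  0.222  0.163  1.51  -0.     1.072] w 0.0855 F [-0.2  1.  -0.6] t 1.1
0 slide [ 0.637 -0.049  0.001] rot z -0.97
1 slide [0.586 0.254 0.001] rot z -0.97
2 slide [0.401 0.498 0.001] rot z -0.97
3 slide [0.122 0.627 0.001] rot z -0.97
4 slide [-0.184  0.612  0.001] rot z -0.97
top0 [126 229  36  35 438] [0.41 0.37 0.02] [0.513 0.478 0.055]
side0 [ 259  376   52   44 1004] [0.405 0.371 0.02 ] [0.512 0.472 0.056]
```

>>> drive_tool:
  slide:
    - [0.08,-0.006,0]
    - [0.16,-0.012,0]
    - [0.24,-0.018,0]
    - [0.32,-0.025,0]
    - [0.4,-0.03,0]
    - [0.48,-0.037,0]
    - [0.56,-0.043,0]
    - [0.637,-0.049,0]
  rotation:
    - [0,0,-0.12]
    - [0,0,-0.24]
    - [0,0,-0.36]
    - [0,0,-0.48]
    - [0,0,-0.6]
    - [0,0,-0.73]
    - [0,0,-0.85]
    - [0,0,-0.97]

```text
clock: 2.1
eef_pos: [0.2588, -0.3474, 0.3013]
tool_rot: [0.792, 0.61, 0.0, 0.0]
ft_force: [-0.1, 0.2, 0.3]
grip_width: 0.0857
grasp_force: 0.0
```

>>> drive_tool:
  slide:
    - [0.073,0.032,0]
    - [0.146,0.064,0]
    - [0.22,0.095,0]
    - [0.293,0.127,0]
    - [0.366,0.159,0]
    - [0.44,0.19,0]
    - [0.513,0.222,0]
    - [0.586,0.254,0]
  rotation:
    - [0,0,-0.12]
    - [0,0,-0.24]
    - [0,0,-0.36]
    - [0,0,-0.48]
    - [0,0,-0.6]
    - [0,0,-0.73]
    - [0,0,-0.85]
    - [0,0,-0.97]

```text
clock: 3.1
eef_pos: [0.3577, -0.2224, 0.3013]
tool_rot: [0.623, 0.783, 0.0, 0.0]
ft_force: [0.3, -1.1, 0.0]
grip_width: 0.0856
grasp_force: 0.0
```

>>> drive_tool:
  slide:
    - [0.05,0.062,0]
    - [0.1,0.125,0]
    - [0.15,0.187,0]
    - [0.2,0.25,0]
    - [0.25,0.311,0]
    - [0.3,0.373,0]
    - [0.35,0.436,0]
    - [0.401,0.498,0]
  rotation:
    - [0,0,-0.12]
    - [0,0,-0.24]
    - [0,0,-0.36]
    - [0,0,-0.48]
    - [0,0,-0.6]
    - [0,0,-0.73]
    - [0,0,-0.85]
    - [0,0,-0.97]

```text
clock: 4.1
eef_pos: [0.4567, -0.0971, 0.3014]
tool_rot: [0.416, 0.909, 0.0, 0.0]
ft_force: [0.0, -0.6, -0.6]
grip_width: 0.085
grasp_force: 0.0
```

>>> drive_tool:
  slide:
    - [0.015,0.078,0]
    - [0.03,0.156,0]
    - [0.045,0.235,0]
    - [0.06,0.313,0]
    - [0.076,0.39,0]
    - [0.09,0.47,0]
    - [0.106,0.55,0]
    - [0.122,0.627,0]
  rotation:
    - [0,0,-0.12]
    - [0,0,-0.24]
    - [0,0,-0.36]
    - [0,0,-0.48]
    - [0,0,-0.6]
    - [0,0,-0.73]
    - [0,0,-0.85]
    - [0,0,-0.97]

```text
clock: 5.1
eef_pos: [0.557, 0.0271, 0.3012]
tool_rot: [0.186, 0.982, -0.0, -0.0]
ft_force: [0.1, -0.4, 0.3]
grip_width: 0.0858
grasp_force: 0.0
```

>>> drive_tool:
  slide:
    - [-0.025,0.08,0]
    - [-0.05,0.165,0]
    - [-0.075,0.25,0]
    - [-0.1,0.33,0]
    - [-0.13,0.42,0]
    - [-0.16,0.51,0]
    - [-0.184,0.612,0]
    - [-0.184,0.612,0]
  rotation:
    - [0,0,-0.14]
    - [0,0,-0.28]
    - [0,0,-0.42]
    - [0,0,-0.56]
    - [0,0,-0.7]
    - [0,0,-0.84]
    - [0,0,-0.97]
    - [0,0,-0.97]

```text
clock: 6.1
eef_pos: [0.6561, 0.1533, 0.2996]
tool_rot: [-0.055, 0.998, -0.0, -0.001]
ft_force: [-0.5, 0.2, -0.1]
grip_width: 0.0854
grasp_force: 0.0
```

```bash
cat >> h.py <<'E'
def wristlook(fn):
    c=bot.camera("wrist");K=c["camera_matrix"];z=c["z_map"];v,u=np.mgrid[:420,:560]
    a=np.stack([(u-K[0,2])/K[0,0],(v-K[1,2])/K[1,1]],-1);r=np.linalg.norm(a,axis=-1)+1e-9
    ray=np.stack([np.sin(r)*a[...,0]/r,-np.sin(r)*a[...,1]/r,-np.cos(r)],-1)
    P=ray/np.cos(r)[...,None]*z[...,None]@R.from_quat(c["orientation"]).as_matrix().T+c["xyz"]
    cv2.imwrite(fn,c["image"][...,::-1]);h=cv2.cvtColor(c["image"],cv2.COLOR_RGB2HSV)
    for nm,m in(("red",((h[...,0]<6)|(h[...,0]>174))&(h[...,1]>150)&(h[...,2]>80)),("yel",(abs(h[...,0].astype(int)-27)<6)&(h[...,1]>140)&(h[...,2]>100))):
        k,l,s,ce=cv2.connectedComponentsWithStats(m.astype(np.uint8))
        for i in range(1,k):
            Q=P[l==i];Q=Q[(Q[:,2]>.215)&(Q[:,2]<.23)]
            if len(Q)>8: print(nm,ce[i].round(),"top mid",((Q.min(0)+Q.max(0))/2).round(4),"ext",np.ptp(Q,0).round(3))
E
python3 -c "
from h import *
wristlook('pics/w1.png')
plan([.656,.1505,.187],np.radians(96))"
```

```text
red [242. 204.] top mid [0.6586 0.1283 0.2193] ext [0.026 0.007 0.008]
red [300. 214.] top mid [0.6543 0.1722 0.2193] ext [0.025 0.007 0.008]
yel [113. 208.] top mid [0.6675 0.0189 0.2192] ext [0.026 0.007 0.008]
yel [161. 210.] top mid [0.664  0.0638 0.2192] ext [0.025 0.007 0.008]
now [0.6556 0.1522 0.3001] yaw 1.6788 tilt [-1.4e-03 -6.0e-04 -1.0e+00] j [ 0.228  0.622  0.764  1.714 -0.     0.12 ] w 0.0855 F [-0.5  0.1 -0.1] t 6.15
0 slide [-0.001 -0.007  0.453] rot z 0.006
```

View pics/w1.png

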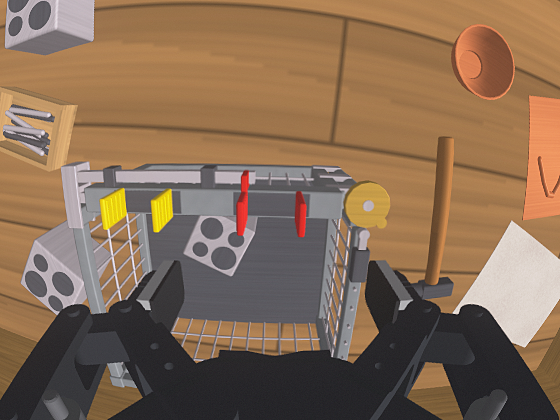

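The fisheye close-up shows the red pair at (242,204) and (300,214) and the yellow pair at (113,208) and (161,210), with tops measured at 0.219 m against 0.221 given. The gold disc at (368,205) is only the hinge cap. The open fingers straddle the red pair, so I'll descend and squeeze.

>>> drive_tool:
  slide:
    - [0,-0.008,0.07]
    - [0,-0.008,0.14]
    - [-0.004,-0.008,0.21]
    - [-0.004,-0.008,0.28]
    - [-0.004,-0.008,0.34]
    - [-0.004,-0.008,0.4]
    - [-0.004,-0.008,0.448]
    - [-0.004,-0.008,0.448]
  rotation:
    - [0,0,0.01]
    - [0,0,0.02]
    - [0,0,0.03]
    - [0,0,0.04]
    - [0,0,0.04]
    - [0,0,0.04]
    - [0,0,0.04]
    - [0,0,0.04]

```text
clock: 7.15
eef_pos: [0.6559, 0.1491, 0.1879]
tool_rot: [-0.043, 0.999, -0.0, -0.001]
ft_force: [0.5, 0.4, 0.4]
grip_width: 0.0853
grasp_force: 0.0
```

>>> drive_tool:
  slide:
    - [0,0,0]
    - [0,0,0]
    - [0,0,0]
    - [0,0,0]
    - [0,0,0]
    - [0,0,0]
    - [0,0,0]
    - [0,0,0]
  rotation:
    - [0,0,0]
    - [0,0,0]
    - [0,0,0]
    - [0,0,0]
    - [0,0,0]
    - [0,0,0]
    - [0,0,0]
    - [0,0,0]
  gripper: 0.2

```text
clock: 8.15
eef_pos: [0.6574, 0.1507, 0.1914]
tool_rot: [-0.044, 0.999, 0.001, 0.002]
ft_force: [-1.2, 5.3, 6.1]
grip_width: 0.0231
grasp_force: 60.9
```

>>> drive_tool:
  slide:
    - [0,0,0]
    - [0,0,0]
    - [0,0,0]
    - [0,0,0]
    - [0,0,-0.06]
    - [0,0,-0.14]
    - [0,0,-0.22]
    - [0,0,-0.24]
  rotation:
    - [0,0,0]
    - [0,0,0]
    - [0,0,0]
    - [0,0,0]
    - [0,0,0]
    - [0,0,0]
    - [0,0,0]
    - [0,0,0]
  gripper: 1

```text
clock: 9.15
eef_pos: [0.6576, 0.1495, 0.2523]
tool_rot: [-0.043, 0.999, 0.0, 0.002]
ft_force: [0.5, 1.1, -0.4]
grip_width: 0.0854
grasp_force: 0.0
```

>>> drive_tool:
  slide:
    - [0,-0.06,0]
    - [0,-0.12,0]
    - [0,-0.18,0]
    - [0,-0.24,0]
    - [0,-0.3,0]
    - [0,-0.36,0]
    - [0,-0.43,0]
    - [0,-0.43,0]
  rotation:
    - [0,0,0]
    - [0,0,0]
    - [0,0,0]
    - [0,0,0]
    - [0,0,0]
    - [0,0,0]
    - [0,0,0]
    - [0,0,0]

```text
clock: 10.15
eef_pos: [0.666, 0.0405, 0.2493]
tool_rot: [-0.042, 0.999, -0.0, 0.0]
ft_force: [0.5, 0.9, 0.4]
grip_width: 0.0854
grasp_force: 0.0
```

```bash
python3 -c "
from h import *
wristlook('pics/w2.png')
plan([.666,.0413,.188],1.658)"
```

```text
red [435. 229.] top mid [0.6564 0.1498 0.2194] ext [0.028 0.028 0.009]
yel [240. 237.] top mid [0.6674 0.0185 0.2193] ext [0.026 0.006 0.008]
yel [312. 237.] top mid [0.6637 0.063  0.2194] ext [0.026 0.007 0.009]
now [0.6659 0.0415 0.2493] yaw 1.6558 tilt [ 0.e+00  3.e-04 -1.e+00] j [ 0.062  0.593  0.584  1.562  0.    -0.023] w 0.0855 F [-0.3  0.3 -0.1] t 10.2
0 slide [-0.    -0.001  0.245] rot z -0.004
```

View pics/w2.png

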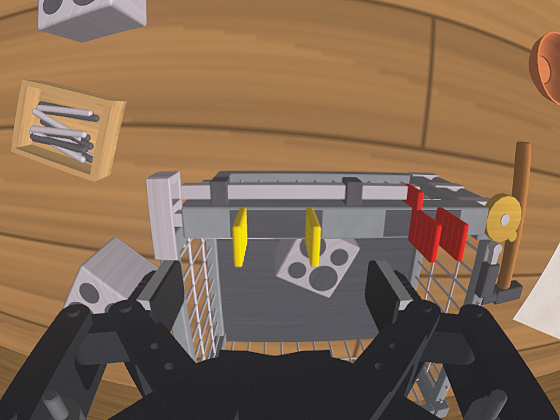

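The red tabs now stand close together at (425,235) and (452,232), 28 mm over all, so they are squeezed. The yellow pair at (240,237) and (312,237) is still shot and centred between the fingers. Next I descend and squeeze it.

>>> drive_tool:
  slide:
    - [0,0,0.04]
    - [0,0,0.08]
    - [0,0,0.12]
    - [0,0,0.16]
    - [0,0,0.2]
    - [0,0,0.23]
    - [0,0,0.244]
    - [0,0,0.244]
  rotation:
    - [0,0,0]
    - [0,0,0]
    - [0,0,0]
    - [0,0,0]
    - [0,0,0]
    - [0,0,0]
    - [0,0,0]
    - [0,0,0]

```text
clock: 11.2
eef_pos: [0.6658, 0.0422, 0.1881]
tool_rot: [-0.043, 0.999, 0.0, -0.0]
ft_force: [0.2, 0.1, 1.0]
grip_width: 0.0856
grasp_force: 0.0
```

>>> drive_tool:
  slide:
    - [0,0,0]
    - [0,0,0]
    - [0,0,0]
    - [0,0,0]
    - [0,0,0]
    - [0,0,0]
    - [0,0,0]
    - [0,0,0]
  rotation:
    - [0,0,0]
    - [0,0,0]
    - [0,0,0]
    - [0,0,0]
    - [0,0,0]
    - [0,0,0]
    - [0,0,0]
    - [0,0,0]
  gripper: 0.2

```text
clock: 12.2
eef_pos: [0.6669, 0.0411, 0.1909]
tool_rot: [-0.043, 0.999, -0.001, 0.002]
ft_force: [-0.4, -2.2, 7.5]
grip_width: 0.0241
grasp_force: 61.4
```

```bash
python3 -c "
from h import *
plan([.666,.0413,.188],1.658)
# arc: hinge H, radius .195, shut dir angle
H=np.array([.649,.235]);r=.195
def pos(t):
    a=np.radians(-90)+.087-t; return H+r*np.array([np.cos(a),np.sin(a)])
# per call: rows rel. to tool frame at start angle (offset relative to tool axes is same for each call)
s=.4;yaw=1.658;y=np.array([np.cos(yaw),np.sin(yaw)]);x=np.array([-np.sin(yaw),np.cos(yaw)])
print(pos(0),pos(1.6))
for t in np.arange(1,9)/8*s:
    d=pos(t)-pos(0);print(t.round(3),(d@x/.25).round(3),(d@y/.25).round(3),'rot',(t/.5).round(3))
"
```

```text
now [0.6669 0.0411 0.1909] yaw 1.6564 tilt [ 0.0043 -0.0022 -1.    ] j [ 0.063  0.6    0.446  1.413 -0.002 -0.023] w 0.0241 F [-0.4 -2.2  7.5] t 12.2
0 slide [0.004 0.001 0.012] rot z -0.003
[0.66594361 0.04073751] [0.4543256  0.22373599]
0.05 0.039 0.001 rot 0.1
0.1 0.078 0.004 rot 0.2
0.15 0.117 0.009 rot 0.3
0.2 0.155 0.016 rot 0.4
0.25 0.193 0.024 rot 0.5
0.3 0.23 0.035 rot 0.6
0.35 0.267 0.047 rot 0.7
0.4 0.304 0.062 rot 0.8
```

>>> drive_tool:
  slide:
    - [0.039,0.001,0]
    - [0.078,0.004,0]
    - [0.117,0.009,0]
    - [0.155,0.016,0]
    - [0.193,0.024,0]
    - [0.23,0.035,0]
    - [0.267,0.047,0]
    - [0.304,0.062,0]
  rotation:
    - [0,0,0.1]
    - [0,0,0.2]
    - [0,0,0.3]
    - [0,0,0.4]
    - [0,0,0.5]
    - [0,0,0.6]
    - [0,0,0.7]
    - [0,0,0.8]

```text
clock: 13.2
eef_pos: [0.5899, 0.0506, 0.1908]
tool_rot: [0.157, 0.988, -0.0, 0.003]
ft_force: [0.7, -0.6, 7.7]
grip_width: 0.0236
grasp_force: 62.3
```

```bash
python3 -c "
from h import *
wristlook('pics/w3.png');plan([.6,.06,.19],1.258)"
```

```text
red [478. 265.] top mid [0.6228 0.1538 0.2193] ext [0.032 0.032 0.009]
yel [252. 283.] top mid [0.5858 0.0401 0.2191] ext [0.025 0.012 0.008]
yel [297. 283.] top mid [0.5921 0.0594 0.22  ] ext [0.025 0.012 0.01 ]
now [0.5886 0.051  0.1908] yaw 1.2541 tilt [ 0.0035 -0.0012 -1.    ] j [ 0.087  0.437  0.18   1.31  -0.002  0.404] w 0.0243 F [-0.6  0.1  6.7] t 13.25
0 slide [-0.032  0.048  0.003] rot z -0.008
```

View pics/w3.png

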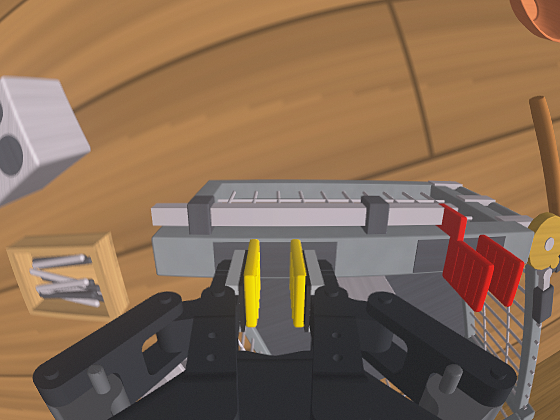

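The gate has swung free. The pads hold both yellow tabs at (252,283) and (297,283), and the red tabs at (467,272) and (500,270) are still squeezed. I'll carry on along the arc.

>>> drive_tool:
  slide:
    - [0.039,0.001,0]
    - [0.078,0.004,0]
    - [0.117,0.009,0]
    - [0.155,0.016,0]
    - [0.193,0.024,0]
    - [0.23,0.035,0]
    - [0.267,0.047,0]
    - [0.304,0.062,0]
  rotation:
    - [0,0,0.1]
    - [0,0,0.2]
    - [0,0,0.3]
    - [0,0,0.4]
    - [0,0,0.5]
    - [0,0,0.6]
    - [0,0,0.7]
    - [0,0,0.8]

```text
clock: 14.25
eef_pos: [0.5228, 0.0892, 0.1908]
tool_rot: [0.35, 0.937, 0.001, 0.003]
ft_force: [2.3, 0.8, 8.3]
grip_width: 0.0242
grasp_force: 63.2
```

>>> drive_tool:
  slide:
    - [0.039,0.001,0]
    - [0.078,0.004,0]
    - [0.117,0.009,0]
    - [0.155,0.016,0]
    - [0.193,0.024,0]
    - [0.23,0.035,0]
    - [0.267,0.047,0]
    - [0.304,0.062,0]
  rotation:
    - [0,0,0.1]
    - [0,0,0.2]
    - [0,0,0.3]
    - [0,0,0.4]
    - [0,0,0.5]
    - [0,0,0.6]
    - [0,0,0.7]
    - [0,0,0.8]

```text
clock: 15.25
eef_pos: [0.4757, 0.1512, 0.1908]
tool_rot: [0.529, 0.848, 0.002, 0.002]
ft_force: [2.6, -1.1, 8.5]
grip_width: 0.0239
grasp_force: 64.0
```

>>> drive_tool:
  slide:
    - [0.039,0.001,0]
    - [0.078,0.004,0]
    - [0.117,0.009,0]
    - [0.155,0.016,0]
    - [0.193,0.024,0]
    - [0.23,0.035,0]
    - [0.267,0.047,0]
    - [0.304,0.062,0]
  rotation:
    - [0,0,0.1]
    - [0,0,0.2]
    - [0,0,0.3]
    - [0,0,0.4]
    - [0,0,0.5]
    - [0,0,0.6]
    - [0,0,0.7]
    - [0,0,0.8]

```text
clock: 16.25
eef_pos: [0.4567, 0.2265, 0.1908]
tool_rot: [0.687, 0.726, 0.003, 0.002]
ft_force: [5.2, -1.1, 7.7]
grip_width: 0.0241
grasp_force: 64.1
```

>>> drive_tool:
  slide:
    - [0,0,0]
    - [0,0,0]
    - [0,0,0]
    - [0,0,0]
    - [0,0,0]
    - [0,0,0]
    - [0,0,0]
    - [0,0,0]
  rotation:
    - [0,0,0]
    - [0,0,0]
    - [0,0,0]
    - [0,0,0]
    - [0,0,0]
    - [0,0,0]
    - [0,0,0]
    - [0,0,0]

```text
clock: 17.25
eef_pos: [0.4567, 0.2262, 0.1908]
tool_rot: [0.687, 0.727, 0.003, 0.002]
ft_force: [4.1, -1.6, 8.2]
grip_width: 0.0237
grasp_force: 64.1
```

```bash
python3 -c "
from h import *
wristlook('pics/w4.png');plan([.4543,.2237,.19],.058)
c=bot.camera('top');cv2.imwrite('pics/top1.png',cv2.resize(c['image'][80:300,100:400,::-1],None,fx=2,fy=2))"
```

```text
red [478. 265.] top mid [0.5644 0.2305 0.2192] ext [0.028 0.027 0.008]
yel [252. 284.] top mid [0.4452 0.2237 0.2198] ext [0.006 0.026 0.01 ]
yel [297. 283.] top mid [0.4647 0.2251 0.2201] ext [0.006 0.026 0.01 ]
now [0.4567 0.2262 0.1908] yaw 0.0565 tilt [ 0.006   0.0017 -1.    ] j [ 4.610e-01  2.760e-01 -5.500e-02  1.234e+00 -1.000e-03  1.975e+00] w 0.0239 F [ 4.6 -0.5  8. ] t 17.3
0 slide [-0.01  -0.01   0.003] rot z -0.003
```

View pics/w4.png

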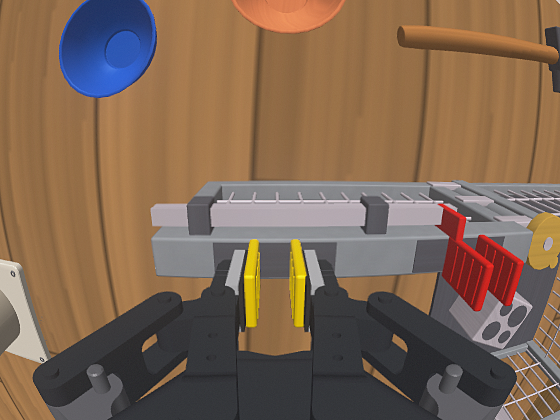

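View pics/top1.png

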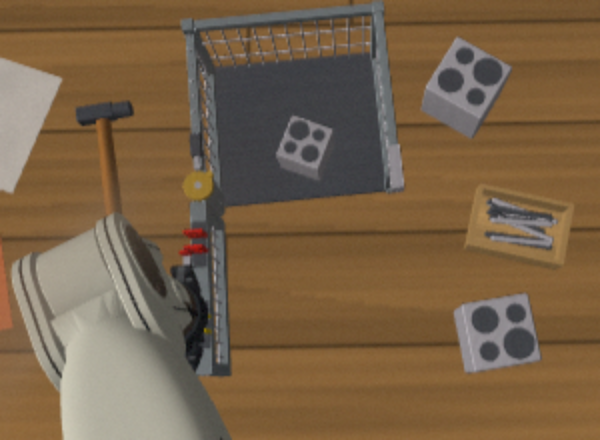

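The wrist view shows the pads holding the yellow tabs at (252,284) and (297,283), with the red tabs still squeezed at (480,262). The top view shows the gate square to the front, running from (198,185) to (215,370), and nothing else touching it. I'm handing the job in.

```bash
python3 -c "
from workcell import bot
print(bot.job_done())"
```

```text
the job is handed in; nothing more can be done
None
```

I squeezed the red catch, then the yellow, swung the gate to about 1.6 rad and handed the job in with the gripper still holding it there; the hand-in gave no verdict, but the last pictures show the red catch still squeezed and nothing else touching the gate.

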